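# Tip a shell plate out of its flush storage well

## Robot

A 6-joint arm with a two-finger parallel gripper is mounted at the origin on the work surface; the furniture and walls round the work are solid. World frame = base frame: x ahead of the robot, y to its left, z up, the work surface at z = 0. Lengths are in mm, angles in degrees, forces in N, time in s.
With the tool pointing down it reaches from about 350 to 850 mm from the base axis. Payload 8.1 kg.
Tool frame: the origin (TCP) lies on the centre line of the jaws, within the pads' length; the fingertips stand 19 mm ahead of it and the grasp point (between the pads) is the TCP; z points along the fingers, y is the direction in which the jaws open and shut (so a half turn about z gives the same grasp; the last joint's range is limited). The gripper opens to 85 mm and grips with 20 to 120 N. Pads are 22 mm wide; open, the fingers measure 114 mm over their backs; the gripper's body (76 mm by 85 mm) begins 54 mm behind the grasp point. The pads swing forward as they close: fully open they stand 13 mm farther back than shut.
Start: joints at [-81.956, 7.471, 85.268, -0, 87.261, -4.893], TCP at [134.352, -584.769, 212.092] pointing down, gripper open.
Joint ranges: [-169.43, 169.43], [-51.17, 129.36], [1.28, 143.12], [-76.62, 256.62], [0, 156.53], [-152.29, 152.29]. Speed limits (degrees/s): [136.94, 136.94, 159.86, 180, 180, 180].

## Interface

Orientations are given as [roll, pitch, yaw] about the fixed x, y, z axes, in that order (R = Rz(yaw) Ry(pitch) Rx(roll)).
In Python, from bench import r, viewer gives the robot as it stands.
- The arm moves only by the tool carry_out, never from a script. Its argument "commands" is a list that holds one entry, the list of rows, each a list of 7 numbers: the finger opening in mm, from 0 to 85.4, then the shift along the tool's x, y, z in mm, then the turn, a rotation vector about the tool's x, y, z in degrees. A call has 1 to 5 rows; each row is the pose to reach, as a shift and turn from the pose commanded when the call began, along the tool's axes at that moment; what a row does not reach only later rows make up. A row lasts 1/8 s, in which the tool goes at most 62.5 mm and 10.7 degrees, less where a joint would pass 70% of its speed; a pose out of reach is approached as far as the arm can. A call with a gripper value outside its range is refused whole. The fingers move at their own pace and stop on an object; "grip_force" is the grip in N (left out, the last holds). Time passes only in rows, so rows that repeat a pose let the fingers close. It gives the time, the measured TCP pose, the force and the opening at its end, in the units of the state.
- r.sense(): the state, without advancing time (a new reading comes with each control period).
- viewer.snapshot(name): name is "side" or "top"; returns the picture (420x560x3 uint8, red, green, blue); there is no depth.
- viewer.calibration(name): a dict with "camera_matrix" (3x3 intrinsics, pixels), "rvec" (rotation vector, rad) and "tvec" (3), from world to camera coordinates, as OpenCV has them. Camera axes: x right, y down, z forward; pixel columns grow to the right and rows downward; lengths in mm; the calibration is good to about 2 mm. A picture is of the moment at which its call begins. calibration takes no time and is no camera call.
- r.hand_in(): hands the job in, once; it reports no verdict.
The state is a dict: "time": time; "joint_pos": joint angles; "qd": joint speeds; "joint_efforts": joint torques, N m; "tool_pos": TCP position; "tcp_rot": TCP orientation; "ft_force": force on the tool from outside, world axes, zero at the start; "wrist_torque": the same for the moment, N m; "finger_gap": finger opening in mm.
Only numpy, scipy, OpenCV 4.12 (cv2) and the standard library are available. Lean on these libraries where they do the work, as an engineer would, in place of code of your own. Each camera call takes 0.05 s, during which the arm holds its last target. There are 200 camera calls.

## Task

Two brown shell plates lie sunk flush in the wells of two wooden storage boards. Take the longer plate out: press down its end beside the empty thumb recess so that its other end tips up, grasp it by that raised end, and lay it flat in the aluminium tray without dropping it. Leave the shorter plate lying in its own board.

Things in the scene. Friction and masses are not known exactly. Their poses are not given: they have to be found in the camera images.
- long_plate_center (a point): Centre, half-way up, of the longer brown shell plate: irregular slab 37 wide (its x), 71 long (its y), 6 thick (z), 18 g. It lies with its top 30 mm above the table, flush in a fixed wooden board. Its -y end lies beside the empty thumb recess: press there, 32 mm from the centre, so partly over the recess, about 10 mm down. Then grasp across the raised end, about 22 mm from the centre towards +y.
- well_a_rocker (a joint): Tilt of the 22 mm wide rocker under the longer plate: 0 flush, 0.45 rad fully tipped; the plate's +y end then stands about 17 mm higher and overhangs the rocker (which ends 19 mm from the plate's centre). The hinge lies across the board, 5 mm from the plate's centre towards -y, 22 mm above the table. It is stiff: 2 to 5 N tip it, and it stays where it is left.
- short_plate_center (a point): Centre, half-way up, of the shorter shell plate, 39 x 57 x 6 mm, in the other board; it stays there. Both boards are alike: 77 mm wide, 121 long, 30 high, reaching 70 mm from the plate's centre on its -y side and 51 on its +y side. The well is 45 mm wide and 26 deep, too narrow for fingers beside a flush plate, and runs 22 mm past the long plate's -y end: the thumb recess.
- tray_in (a point): Centre of the inner floor of the open aluminium tray, 3 mm above the table. Outside 110 mm (its x) by 150 (its y), 18 high, walls 3 mm; fixed to the table.
Mind the look-alikes: they are no part of the job. What is shaped like the part that bears long_plate_center but turquoise or white is not meant.

How it is judged (in metres and radians):
On the way, in this order (a step that is already met when the one before it is completed fails the run):
1. the longer plate, still in its well, is tipped with its far end up (value of joint well_a_rocker above 0.33 rad and angle between long_plate_center's own z axis and vertical above 0.25 rad and distance of long_plate_center from where it was at the start of the episode below 0.02 m), for 0.2 s.
2. the longer plate is lifted clear of its board by the fingers (height (world z) of long_plate_center above 0.06 m and contact force between the fingers and long_plate above 0.5 N), for 0.1 s.
At the end, for the whole second after the job is handed in: The longer plate lies at rest inside the tray, flat on its floor (centre under 12 mm above the floor, tilt under about 10 degrees, same side up as it lay in its board), and the shorter plate is within 20 mm of where it lay (x of long_plate_center in the frame of tray_in between -0.052 and 0.052 m and y of long_plate_center in the frame of tray_in between -0.072 and 0.072 m and z of long_plate_center in the frame of tray_in below 0.012 m and angle between long_plate_center's own z axis and vertical below 0.18 rad and linear speed of long_plate below 0.02 m/s and distance of short_plate_center from where it was at the start of the episode below 0.02 m); the robot touches nothing.
It fails at once if the longer plate is dropped (falls free faster than 0.9 m/s, about 40 mm) (linear speed of long_plate above 0.9 m/s and contact force between the fingers and long_plate below 0.1 N).
It fails at once if the shorter plate is taken from its board (distance of short_plate_center from where it was at the start of the episode above 0.03 m).
It also fails if it takes over 45 s, if anything falls off the work surface, if the arm or the gripper's body presses on something with over 40 N, if the wrist force passes 120 N, or if a joint passes its speed limit or range.

## Working session

There is one attempt and no reset: what is moved stays moved. The work goes in short steps, Python scripts to look and compute and a tool call to move; the robot and the scene stay as the last step left them, time stands still between calls to the robot, and variables do not carry over. Pictures are saved under pics/ and viewed, about 8 in all and at most 12, crops included, and the job is handed in when it is done.

Besides the shell and the picture viewer there is one more tool, called after "Request:" by a JSON object that holds its "fn" and its "kwargs", one argument or row to a line. carry_out: Moves the arm, as the interface text tells. Its arguments: {"type":"object","properties":{"commands":{"type":"array","items":{"type":"array","items":{"type":"array","items":{"type":"number"}}}},"grip_force":{"type":"number"}},"required":["commands"]}

```bash
mkdir -p pics; ls
cat > h.py <<'E'
import numpy as np, cv2
from bench import r, viewer
def cal(n):
    c=viewer.calibration(n); K=np.array(c["camera_matrix"],float); R=cv2.Rodrigues(np.array(c["rvec"],float))[0]; t=np.array(c["tvec"],float).ravel()
    return K,R,t
def ray(n,uv,z):
    K,R,t=cal(n); d=R.T@np.linalg.inv(K)@np.array([uv[0],uv[1],1.]); o=-R.T@t
    return o+d*(z-o[2])/d[2]
def proj(n,p):
    K,R,t=cal(n); q=K@(R@np.array(p,float)+t); return q[:2]/q[2]
def snap(n,f):
    im=viewer.snapshot(n); cv2.imwrite(f,im[:,:,::-1]); return im
E
python3 - <<'E'
from h import *
a=snap("top","pics/t0.png"); b=snap("side","pics/s0.png")
cv2.imwrite("pics/ts0.png",cv2.resize(np.vstack([a,b])[:,:,::-1],None,fx=.7,fy=.7,interpolation=cv2.INTER_AREA))
print(r.sense())
for n in("top","side"):
    K,R,t=cal(n); print(n,K[0,0],-R.T@t,R[2])
E
```

```text
pics
{'time': 0.1, 'joint_pos': array([-8.19557678e+01,  7.51256247e+00,  8.53234449e+01, -7.51571183e-04,
        8.72610798e+01, -4.89365464e+00]), 'qd': array([ 0.0118882 , -0.0623173 , -0.12386197, -0.02928254, -0.08848909,
       -0.06778632]), 'joint_efforts': array([ 1.54955851e-03, -5.70954466e+01, -5.01942372e+01, -2.46208474e-04,
        8.26295611e-03,  9.96969760e-07]), 'tool_pos': array([ 134.27328746, -584.24002793,  211.12689847]), 'tcp_rot': array([-1.79903203e+02, -7.53425681e-03,  1.29379170e+01]), 'ft_force': array([ 0.70030819,  0.24770838, -0.21680234]), 'wrist_torque': array([-0.01863434, -0.03093001, -0.04804839]), 'finger_gap': 85.38079985541216}
top 441.74008235845014 [ 300.59197967   79.70965784 1185.41782309] [ 0.14635869  0.01641273 -0.98909542]
side 392.98914440187264 [ 356.10561677 -661.78538645  475.46298483] [ 0.1242355   0.86240431 -0.49073858]
```

View pics/t0.png

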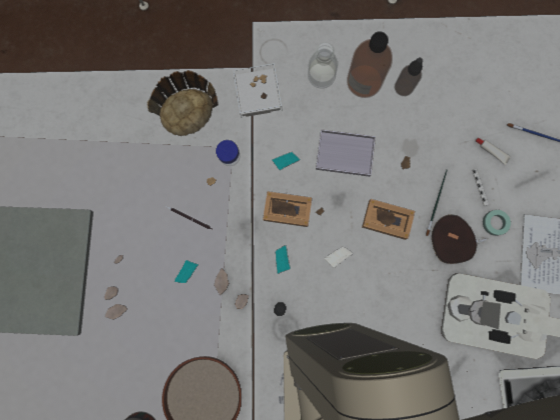

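View pics/s0.png

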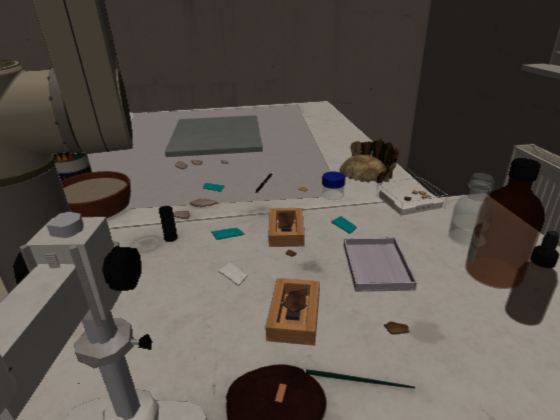

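Top view: boards at (288,208) and (389,218), each with a brown plate. The tray is at (346,153). Look-alikes are turquoise at (286,160), (282,259), (186,271) and white at (339,257). Next I'll crop both boards.

Run:
```python
from h import *
a=cv2.imread("pics/t0.png"); b=cv2.imread("pics/s0.png")
f=lambda im,x,y,w,h:cv2.resize(im[y:y+h,x:x+w],(400,300),interpolation=cv2.INTER_CUBIC)
cv2.imwrite("pics/c0.png",np.vstack([np.hstack([f(a,255,182,64,48),f(a,358,194,64,48)]),np.hstack([f(b,246,198,80,60),f(b,249,274,92,69)])]))
# boards: warm wood + plate
for n,im in(("top",a),("side",b)):
    hsv=cv2.cvtColor(im,cv2.COLOR_BGR2HSV)
    m=cv2.inRange(hsv,(8,110,90),(22,255,255)); 
    m=cv2.morphologyEx(m,cv2.MORPH_CLOSE,np.ones((3,3)))
    for c in cv2.findContours(m,0,2)[0]:
        if cv2.contourArea(c)>300 : 
            rc=cv2.minAreaRect(c); bx=cv2.boxPoints(rc); print(n,rc)
            if n=="top":
                w=[ray(n,p,30)[:2].round(1) for p in bx]; print(w)
    g=cv2.inRange(hsv,(105,12,60),(150,90,230)); 
    for c in cv2.findContours(g,0,2)[0]:
        if cv2.contourArea(c)>600:
            rc=cv2.minAreaRect(c); print("tray?",n,rc,[ray(n,p,18)[:2].round(1) for p in cv2.boxPoints(rc)])
```

```text
tray? top ((345.3846435546875, 152.423095703125), (55.44352340698242, 39.939186096191406), 7.125016689300537) [array([583.4,  12.8]), array([694.4,  -3.6]), array([ 671.8, -152.9]), array([ 561.6, -134.7])]
side ((292.4379577636719, 304.244873046875), (49.41206359863281, 51.07297134399414), 4.763641834259033)
side ((286.0, 221.5), (27.0, 34.0), 90.0)
```

View pics/c0.png

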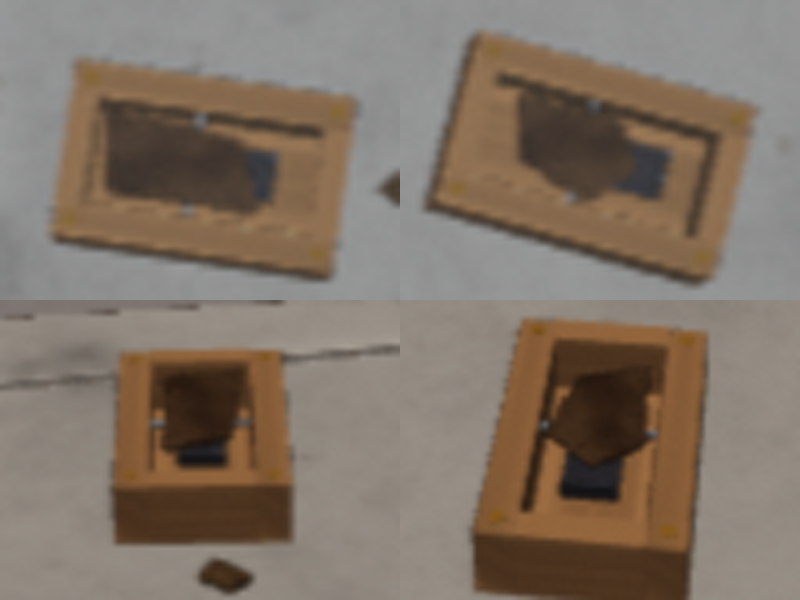

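The left board (top view (288,208)) holds the longer plate. Its recess is on the right, which is world −y, so the +y end is on the left. The other board (389,218) holds the shorter plate and stays. Next: locating it precisely.

Run:
```python
from h import *
T=lambda u,v:(255+(u+.5)*.16-.5,182+(v+.5)*.16-.5)
S=lambda u,v:(246+(u+.5)*.2-.5,198+(v-300+.5)*.2-.5)
c=np.array([ray("top",T(*p),30)[:2] for p in((80,62),(357,97),(330,268),(52,234))])
s=np.array([ray("side",S(*p),30)[:2] for p in((121,353),(280,351),(291,486),(114,486))])
for n,k in(("top",c),("side",s)):
    print(n,k.round(1).tolist(),k.mean(0).round(1),"sides",[round(float(np.linalg.norm(k[i]-k[i-1])),1) for i in range(4)])
    for i in range(4):
        d=k[i]-k[i-1]; print("  ang",round(float(np.degrees(np.arctan2(d[1],d[0]))),1))
for z in(22,30): print("pins",z,[ray("top",T(*p),z)[:2].round(1).tolist() for p in((200,118),(187,210))],[ray("side",S(*p),z)[:2].round(1).tolist() for p in((157,424),(244,424))])
print("plate ends side far/near",[ray("side",S(*p),30)[:2].round(1).tolist() for p in((245,366),(170,370),(165,450),(240,440))])
print("plate top",[ray("top",T(*p),30)[:2].round(1).tolist() for p in((105,115),(105,190),(262,210),(250,155),(200,135),(195,205))])
# tray from side (rim z=18)
b=cv2.imread("pics/s0.png"); print("tray side",[ray("side",p,18)[:2].round(1).tolist() for p in((344,241),(399,239),(412,281),(356,284))])
```

```text
top [[521.0, 142.7], [503.8, 25.2], [431.0, 38.3], [447.4, 155.2]] [475.8  90.3] sides [74.7, 118.8, 73.9, 118.1]
  ang -9.6
  ang -98.4
  ang 169.8
  ang 82.0
side [[449.2, 155.9], [523.7, 143.0], [504.1, 25.0], [430.6, 39.3]] [476.9  90.8] sides [118.1, 75.6, 119.6, 74.9]
  ang 81.0
  ang -9.8
  ang -99.4
  ang 169.0
pins 22 [[497.3, 92.0], [457.7, 98.2]] [[458.0, 100.3], [496.7, 92.6]]
pins 30 [[495.9, 92.0], [456.7, 98.1]] [[456.2, 86.8], [494.2, 79.3]]
plate ends side far/near [[504.7, 131.8], [469.5, 134.8], [456.3, 64.1], [490.0, 66.1]]
plate top [[498.0, 132.3], [465.8, 132.6], [456.1, 66.4], [479.7, 71.0], [488.6, 92.1], [458.7, 94.6]]
tray side [[586.0, 3.6], [701.4, -10.9], [667.1, -145.6], [565.8, -135.3]]
```

```bash
python3 - <<'E'
from h import *
def tri(a,b):
    L=[]
    for n,u in(("top",a),("side",b)):
        K,R,t=cal(n); L.append((K@np.c_[R,t],np.array(u,float).reshape(2,1)))
    X=cv2.triangulatePoints(L[0][0],L[1][0],L[0][1],L[1][1]); return (X[:3]/X[3]).ravel().round(0)
for u in((460,312),(500,318),(545,300),(450,280),(550,350)): print("top",u,[ray("top",u,z)[:2].round(0) for z in(0,100,200)])
for u in((66,225),(110,340),(125,268),(50,290),(120,410)): print("side",u,[ray("side",u,z).round(0)[:2] for z in(0,100,200)])
print(proj("top",[134,-585,200]),proj("side",[134,-585,200]))
E
python3 - <<'E'
import cv2
a=cv2.imread("pics/t0.png")[260:420,400:560]
b=cv2.imread("pics/s0.png")[200:420,0:220]
import numpy as np
cv2.imwrite("pics/dev.png",np.hstack([cv2.resize(a,(400,400)),cv2.resize(b,(400,400))]))
E
```

```text
top (460, 312) [array([ 198., -355.]), array([ 207., -318.]), array([ 216., -281.])]
top (500, 318) [array([ 182., -457.]), array([ 192., -411.]), array([ 202., -366.])]
top (545, 300) [array([ 226., -577.]), array([ 232., -521.]), array([ 239., -466.])]
top (450, 280) [array([ 281., -335.]), array([ 283., -300.]), array([ 284., -265.])]
top (550, 350) [array([ 100., -577.]), array([ 117., -521.]), array([ 134., -466.])]
side (66, 225) [array([-39., 224.]), array([44., 37.]), array([ 127., -149.])]
side (110, 340) [array([ 147., -176.]), array([ 191., -278.]), array([ 235., -380.])]
side (125, 268) [array([135.,  18.]), array([ 182., -125.]), array([ 228., -268.])]
side (50, 290) [array([  7., -27.]), array([  81., -161.]), array([ 154., -294.])]
side (120, 410) [array([ 187., -305.]), array([ 222., -380.]), array([ 258., -455.])]
[606.45275901 349.34215314] [-228.45886691  721.47488681]
```

View pics/dev.png

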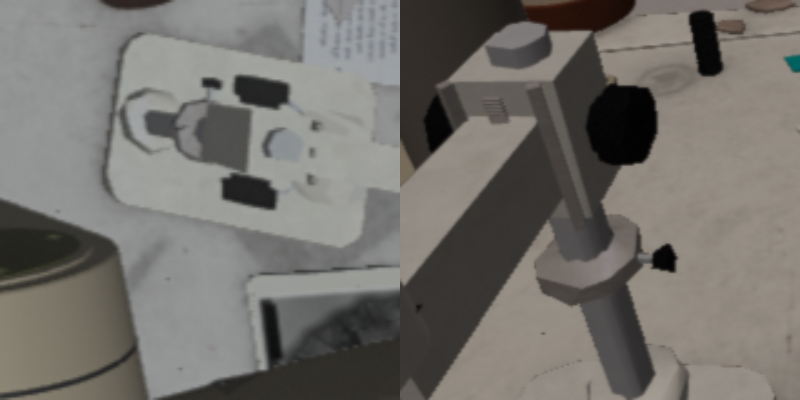

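The top view shows a boom stand near (500,315), about 310 mm tall, right beside the starting tool. I'll rise well above it before swinging round.

Request:
{"fn": "carry_out", "kwargs": {
  "commands": [
    [[0,0,0,-60,0,0,0],[0,0,0,-120,0,0,0],[0,0,0,-180,0,0,0],[0,0,0,-240,0,0,0],[0,0,0,-250,0,0,0]]
  ]
}}

```text
time: 0.72
tool_pos: [134.5, -585.5, 467.8]
tcp_rot: [179.5, 0.0, 12.9]
ft_force: [-0.3, -0.6, 0.4]
finger_gap: -0.3
```

```bash
cat >> h.py <<'E'
from scipy.spatial.transform import Rotation as Ro
C=np.array([478.,100.3]); Y=np.array([np.cos(np.radians(80.8)),np.sin(np.radians(80.8))]); X=np.array([Y[1],-Y[0]])
def to(pos,rpy):
    s=r.sense(); R=Ro.from_euler("xyz",s["tcp_rot"],degrees=True); G=Ro.from_euler("xyz",rpy,degrees=True)
    print("pos",s["tool_pos"].round(1),"rpy",s["tcp_rot"].round(1),"F",s["ft_force"].round(1),"gap",round(s["finger_gap"],1),"t",round(s["time"],2))
    print("shift",R.inv().apply(np.array(pos)-s["tool_pos"]).round(1),"turn",(R.inv()*G).as_rotvec(degrees=True).round(1))
E
python3 -c "
from h import *
to([330,-300,460],[180,0,40]); to([*(C-34*Y),460],[180,0,80.8])"
```

```text
pos [ 134.5 -585.5  467.8] rpy [179.5   0.   12.9] F [-0.3 -0.6  0.4] gap -0.3 t 0.72
shift [ 254.5 -234.5    5.7] turn [  0.5   0.2 -27.1]
pos [ 134.5 -585.5  467.8] rpy [179.5   0.   12.9] F [-0.3 -0.6  0.4] gap -0.3 t 0.72
shift [ 475.6 -560.     2.8] turn [  0.4   0.3 -67.9]
```

Request:
{"fn": "carry_out", "kwargs": {
  "commands": [
    [[0,40,-36,0,0,0,-6],[0,80,-72,0,0,0,-12],[0,120,-109,0,0,0,-17],[0,160,-146,0,0,0,-22],[0,200,-183,0,0,0,-27]]
  ]
}}

```text
time: 1.35
tool_pos: [288.9, -360.0, 460.7]
tcp_rot: [-179.9, -0.0, 40.1]
ft_force: [0.6, 0.2, -0.6]
finger_gap: 0.2
```

```bash
python3 -c "
from h import *
to([*(C-34*Y),460],[180,0,80.8])"
```

```text
pos [ 288.9 -360.   460.7] rpy [-179.9   -0.    40.1] F [ 0.6  0.2 -0.6] gap 0.2 t 1.35
shift [ 415.3 -208.2    1.2] turn [ -0.1  -0.1 -40.7]
```

Request:
{"fn": "carry_out", "kwargs": {
  "commands": [
    [[0,52,-26,0,0,0,-8],[0,104,-52,0,0,0,-16],[0,156,-78,0,0,0,-24],[0,208,-104,0,0,0,-32],[0,260,-130,0,0,0,-40.7]]
  ]
}}

```text
time: 1.98
tool_pos: [404.4, -93.2, 460.9]
tcp_rot: [-179.9, -0.0, 80.9]
ft_force: [2.0, -0.1, 0.5]
finger_gap: 0.4
```

```bash
python3 -c "
from h import *
to([*(C-34*Y),120],[180,0,80.8])"
```

```text
pos [404.4 -93.2 460.9] rpy [-179.9   -0.    80.9] F [ 2.  -0.1  0.5] gap 0.4 t 1.98
shift [168.6  42.5 340.8] turn [-0.1 -0.   0.1]
```

Request:
{"fn": "carry_out", "kwargs": {
  "commands": [
    [[0,45,11,20,0,0,0],[0,90,22,50,0,0,0],[0,130,32,90,0,0,0],[0,160,40,140,0,0,0],[0,168.6,42.5,195,0,0,0]]
  ]
}}

```text
time: 2.6
tool_pos: [473.4, 66.2, 264.4]
tcp_rot: [-179.9, -0.0, 80.8]
ft_force: [0.5, -0.3, 0.6]
finger_gap: 0.1
```

Request:
{"fn": "carry_out", "kwargs": {
  "commands": [
    [[0,0,0,55,0,0,0],[0,0,0,110,0,0,0],[0,0,0,160,0,0,0],[0,0,0,160,0,0,0],[0,0,0,160,0,0,0]]
  ]
}}

```text
time: 3.22
tool_pos: [474.2, 64.4, 108.6]
tcp_rot: [179.9, -0.0, 80.6]
ft_force: [0.3, 0.3, 0.4]
finger_gap: 0.1
```

```bash
python3 -c "
from h import *
to([*(C-34*Y),70],[180,0,80.8])
a=snap('top','pics/t1.png');b=snap('side','pics/s1.png')
f=lambda im,x,y,w,h:cv2.resize(im[y:y+h,x:x+w,::-1],(400,300),interpolation=cv2.INTER_CUBIC)
cv2.imwrite('pics/c1.png',np.hstack([f(a,235,160,96,72),f(b,230,170,120,90)]))"
```

```text
pos [474.2  64.4 108.6] rpy [179.9  -0.   80.6] F [0.3 0.3 0.4] gap 0.1 t 3.23
shift [ 2.  -2.1 38.6] turn [ 0.1 -0.  -0.2]
```

View pics/c1.png

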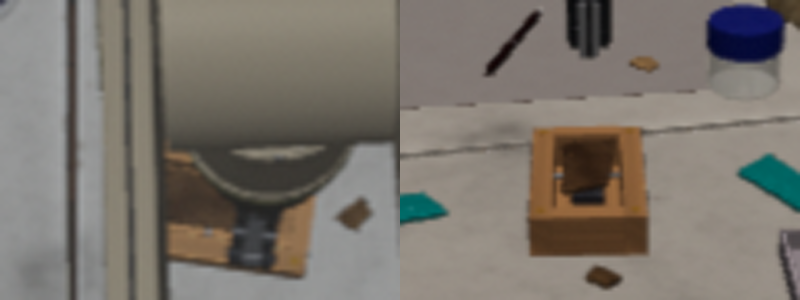

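Request:
{"fn": "carry_out", "kwargs": {
  "commands": [
    [[0,1.5,-1,40,0,0,0],[0,1.5,-1,54,0,0,0],[0,1.5,-1,54,0,0,0]]
  ]
}}

```text
time: 3.7
tool_pos: [472.6, 66.0, 53.3]
tcp_rot: [-180.0, 0.0, 80.6]
ft_force: [-0.0, 0.3, -0.1]
finger_gap: -0.3
```

Request:
{"fn": "carry_out", "kwargs": {
  "commands": [
    [[0,0,0,2,0,0,0],[0,0,0,4,0,0,0],[0,0,0,6,0,0,0],[0,0,0,6,0,0,0]]
  ]
}}

```text
time: 4.2
tool_pos: [472.8, 66.0, 47.1]
tcp_rot: [-180.0, 0.0, 80.6]
ft_force: [0.8, 0.1, -0.0]
finger_gap: 0.1
```

```bash
python3 -c "
from h import *
to([*(C-34*Y),45],[180,0,80.8]); print(proj('side',[474,65,90]))"
```

```text
pos [472.8  66.   47.1] rpy [-180.     0.    80.6] F [ 0.8  0.1 -0. ] gap 0.1 t 4.2
shift [ 0.7 -0.3  2.1] turn [-0.   0.  -0.2]
[286.09905559 202.28198957]
```

```bash
python3 -c "
from h import *
print(proj('top',[474,65,90]),proj('side',[474,65,90]),proj('side',[474,65,109]),proj('side',[474,65,30]))
b=snap('side','pics/s2.png');a=snap('top','pics/t2.png')
f=lambda im,x,y,w,h:cv2.resize(im[y:y+h,x:x+w,::-1],(400,300),interpolation=cv2.INTER_CUBIC)
cv2.imwrite('pics/c2.png',np.hstack([f(a,255,182,64,48),f(b,246,178,80,60)]))"
```

```text
[297.13823562 204.9106039 ] [286.09905559 202.28198957] [285.95782233 194.22467981] [286.52495075 226.57916457]
```

View pics/c2.png

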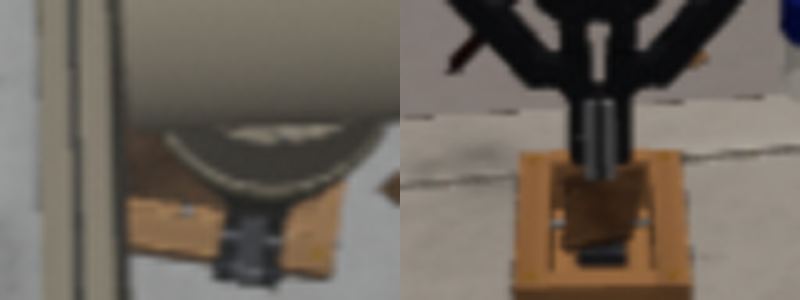

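The side view puts the tips at (285.4,213.6), which looks roughly 30 mm higher than the reading implies, and there's no contact force. I'll go down slowly on force.

Request:
{"fn": "carry_out", "kwargs": {
  "commands": [
    [[0,0,0,2,0,0,0],[0,0,0,4,0,0,0],[0,0,0,4,0,0,0]]
  ]
}}

```text
time: 4.68
tool_pos: [472.6, 66.0, 42.8]
tcp_rot: [-180.0, 0.0, 80.6]
ft_force: [0.3, 0.2, -0.4]
finger_gap: 0.1
```

```bash
python3 -c "
from h import *
s=r.sense(); print(s['tool_pos'],s['ft_force'],s['joint_pos'])
b=viewer.snapshot('side'); cv2.imwrite('pics/s3.png',b[:,:,::-1])
f=lambda im,x,y,w,h:cv2.resize(im[y:y+h,x:x+w,::-1],(800,600),interpolation=cv2.INTER_CUBIC)
cv2.imwrite('pics/c3.png',f(b,246,178,80,60))
for v in(211,213.6,216):
  K,R,t=cal('side'); d=R.T@np.linalg.inv(K)@np.array([285.4,v,1]); o=-R.T@t; print(v,o+d*(66-o[1])/d[1])
"
```

```text
[472.56605242  66.01296834  42.7855413 ] [ 0.3073873   0.1848674  -0.35512563] [ 1.79261867e+00 -2.76198149e+00  1.14244554e+02 -3.44162097e-04
  6.85487742e+01  1.11547017e+01]
211 [472.31423274  66.          68.59085748]
213.6 [472.20816304  66.          62.21665549]
216 [472.1095534   66.          56.29076159]
```

View pics/c3.png

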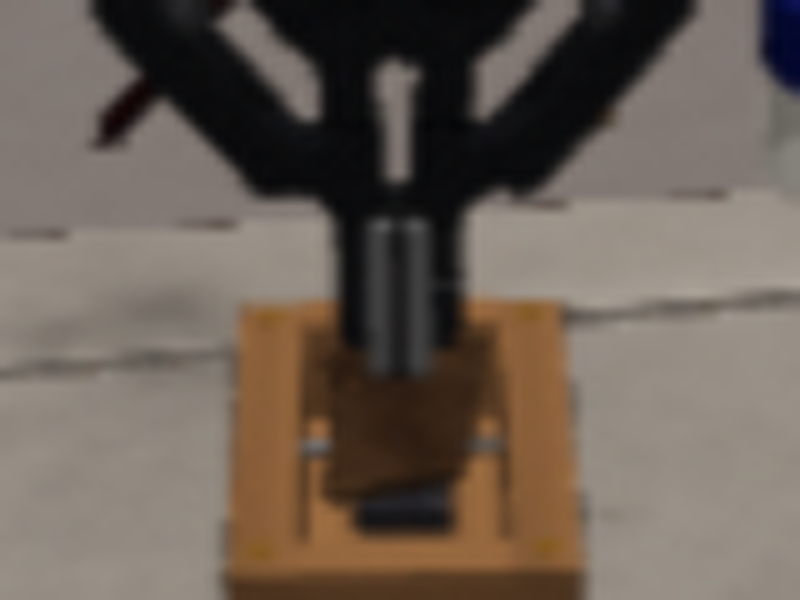

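Request:
{"fn": "carry_out", "kwargs": {
  "commands": [
    [[0,0,0,3,0,0,0],[0,0,0,6,0,0,0],[0,0,0,9,0,0,0],[0,0,0,9,0,0,0]]
  ]
}}

```text
time: 5.22
tool_pos: [472.5, 66.0, 33.6]
tcp_rot: [-180.0, 0.0, 80.6]
ft_force: [1.0, -0.1, 0.0]
finger_gap: -0.3
```

Request:
{"fn": "carry_out", "kwargs": {
  "commands": [
    [[0,0,0,3,0,0,0],[0,0,0,6,0,0,0],[0,0,0,9,0,0,0],[0,0,0,9,0,0,0]]
  ]
}}

```text
time: 5.72
tool_pos: [472.5, 66.0, 24.7]
tcp_rot: [-180.0, 0.0, 80.6]
ft_force: [-0.3, 0.5, 0.2]
finger_gap: -0.3
```

```bash
python3 -c "
from h import *
s=r.sense(); print(s['tool_pos'],s['ft_force'],s['wrist_torque'])
b=viewer.snapshot('side'); a=viewer.snapshot('top')
f=lambda im,x,y,w,h:cv2.resize(im[y:y+h,x:x+w,::-1],(400,300),interpolation=cv2.INTER_CUBIC)
cv2.imwrite('pics/c4.png',np.hstack([f(a,235,172,80,60),f(b,246,178,80,60)]))
"
```

```text
[472.48356009  66.01075671  24.69884625] [-0.30532708  0.51230569  0.18489932] [ 0.04309214 -0.01066629 -0.00035203]
```

View pics/c4.png

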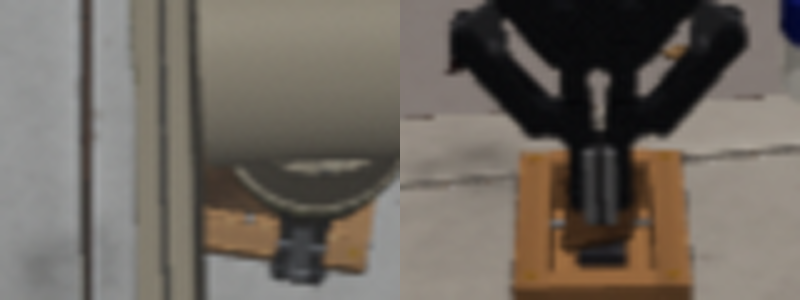

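Request:
{"fn": "carry_out", "kwargs": {
  "commands": [
    [[0,0,0,3,0,0,0],[0,0,0,6,0,0,0],[0,0,0,7,0,0,0],[0,0,0,7,0,0,0]]
  ]
}}

```text
time: 6.32
tool_pos: [472.7, 66.0, 17.9]
tcp_rot: [-180.0, 0.0, 80.6]
ft_force: [-0.5, 0.6, -0.2]
finger_gap: 0.0
```

Request:
{"fn": "carry_out", "kwargs": {
  "commands": [
    [[0,0,0,1.5,0,0,0],[0,0,0,3,0,0,0],[0,0,0,3,0,0,0]]
  ]
}}

```text
time: 6.7
tool_pos: [472.7, 66.0, 14.9]
tcp_rot: [-180.0, 0.0, 80.6]
ft_force: [0.2, 0.4, -1.3]
finger_gap: -0.1
```

Request:
{"fn": "carry_out", "kwargs": {
  "commands": [
    [[0,0,0,1.5,0,0,0],[0,0,0,3,0,0,0],[0,0,0,3,0,0,0]]
  ]
}}

```text
time: 7.08
tool_pos: [472.7, 66.0, 11.9]
tcp_rot: [-180.0, 0.0, 80.6]
ft_force: [0.3, 0.3, -0.3]
finger_gap: -0.0
```

Request:
{"fn": "carry_out", "kwargs": {
  "commands": [
    [[0,0,0,1.5,0,0,0],[0,0,0,3,0,0,0],[0,0,0,3,0,0,0]]
  ]
}}

```text
time: 7.45
tool_pos: [472.8, 66.0, 9.0]
tcp_rot: [-180.0, 0.0, 80.6]
ft_force: [0.4, 0.4, 0.3]
finger_gap: -0.2
```

Request:
{"fn": "carry_out", "kwargs": {
  "commands": [
    [[0,0,0,1,0,0,0],[0,0,0,2,0,0,0],[0,0,0,2,0,0,0]]
  ]
}}

```text
time: 7.82
tool_pos: [472.8, 66.0, 7.0]
tcp_rot: [-180.0, 0.0, 80.6]
ft_force: [0.0, -1.5, 0.9]
finger_gap: -0.3
```

```bash
python3 -c "
from h import *
s=r.sense(); print(s['tool_pos'],s['ft_force'],s['wrist_torque'])
b=viewer.snapshot('side'); a=viewer.snapshot('top')
f=lambda im,x,y,w,h:cv2.resize(im[y:y+h,x:x+w,::-1],(400,300),interpolation=cv2.INTER_CUBIC)
cv2.imwrite('pics/c5.png',np.hstack([f(a,235,172,80,60),f(b,246,198,80,60)]))
"
```

```text
[472.82501002  66.01801136   7.04461774] [ 0.02176506 -1.48520288  0.86562984] [-0.09016669  0.05705549 -0.0479905 ]
```

View pics/c5.png

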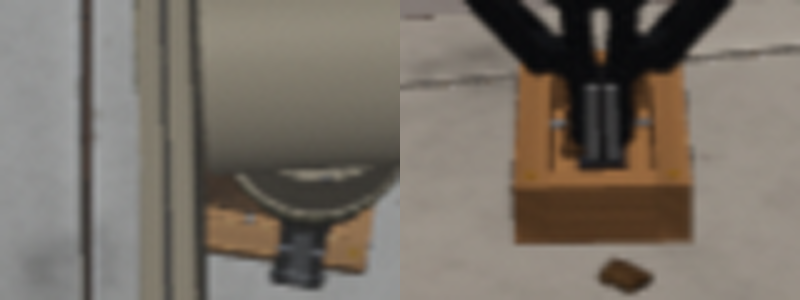

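Request:
{"fn": "carry_out", "kwargs": {
  "commands": [
    [[0,0,0,1,0,0,0],[0,0,0,2,0,0,0],[0,0,0,2,0,0,0]]
  ]
}}

```text
time: 8.3
tool_pos: [472.7, 66.0, 5.0]
tcp_rot: [-180.0, 0.0, 80.6]
ft_force: [0.1, -0.1, 0.4]
finger_gap: 0.3
```

Request:
{"fn": "carry_out", "kwargs": {
  "commands": [
    [[0,0,0,1,0,0,0],[0,0,0,2,0,0,0],[0,0,0,2,0,0,0]]
  ]
}}

```text
time: 8.68
tool_pos: [472.7, 66.0, 3.0]
tcp_rot: [-180.0, 0.0, 80.6]
ft_force: [0.4, 0.0, 0.4]
finger_gap: 0.0
```

Request:
{"fn": "carry_out", "kwargs": {
  "commands": [
    [[0,0,0,1,0,0,0],[0,0,0,1,0,0,0]]
  ]
}}

```text
time: 8.93
tool_pos: [472.8, 66.1, 2.0]
tcp_rot: [-180.0, -0.0, 80.6]
ft_force: [-0.2, -0.1, 0.9]
finger_gap: 0.2
```

```bash
python3 -c "
from h import *
def tri(a,b):
    P=[]
    for n in('top','side'):
        K,R,t=cal(n); P.append(K@np.c_[R,t])
    X=cv2.triangulatePoints(P[0],P[1],np.array(a,float).reshape(2,1),np.array(b,float).reshape(2,1)); return (X[:3]/X[3]).ravel().round(1)
print('knuckle at tcp z24.7',tri((295,226),(257,185)),'expected xy about',np.array([472.5,66])-58*X,'sens',tri((297,226),(257,185)),tri((295,226),(257,182)))
a0=cv2.imread('pics/t0.png').astype(int);b0=cv2.imread('pics/s0.png').astype(int)
b=snap('side','pics/s6.png')[:,:,::-1].astype(int);a=snap('top','pics/t6.png')[:,:,::-1].astype(int)
print('now side diff gray rows 205-250')
g=lambda i:i.mean(2)
for v in range(212,246): print(v,' '.join('%3d'%x for x in g(b)[v,266:308:1]))
"
```

```text
knuckle at tcp z24.7 [415.7  71.7 132.8] expected xy about [415.24609663  75.27310889] sens [415.4  66.9 135.1] [415.5  71.7 139.5]
now side diff gray rows 205-250
212 128 121 107  87  41  16  11  13  12  11  10  11  11  11  11  10  10  10  13  21  26  17  11  10  12  10  12  11  11  10  11  12  12  11  19  50 100 136 141 143 142 141
213 102 104  99  91  75  32  16  12  13  13  13  11  11  11  10  10  11  11  11  16  19  14  10  11  10  11  11  12  12  15  17  15  13  19  37  74 113 138 141 141 142 141
214 114 119 110  92  89  67  40  27  29  34  28  18  14  11  11  11  11  10  11  16  18  14  12  12  11  11  11  14  20  33  45  41  37  47  71 100 120 138 140 140 140 140
215 120 120 112  94  96  93  86  75  82  86  57  41  30  14  11  11  11  12  13  16  17  13  11  12  12  12  14  23  39  57  74  90  92  92  97 102 114 133 139 138 138 138
216 126 125 117  98  98  96  95  96 100  93  60  53  46  27  13  12  14  24  34  29  22  29  29  17  11  12  20  37  52  59  76  96  97  97  98 102 105 116 136 139 138 139
217 130 129 123 107  98  96  96  97 101  92  58  53  50  35  15  11  23  59 
[... 4211 characters left out ...]
 138 143 144
242 137 133 113  63  53  52  52  52  52  52  54  54  53  53  53  54  54  54  53  53  54  54  54  54  54  54  55  54  54  54  54  55  54  53  53  52  52  60  97 138 142 142
243 138 134 118  67  56  54  53  53  53  52  53  53  53  54  53  54  53  54  54  54  55  54  54  55  55  55  55  56  55  56  56  55  58  56  54  54  53  61  97 139 142 142
244 138 135 119  70  59  57  55  54  53  54  54  55  55  54  55  55  54  54  55  55  55  56  56  55  56  56  56  56  56  56  56  57  60  59  58  55  55  63  97 137 141 140
245 138 138 122  77  62  60  58  58  56  55  54  55  55  55  54  55  55  54  55  57  58  59  58  58  58  58  58  59  59  60  60  63  66  68  66  66  65  71 101 137 139 139
```

```bash
python3 -c "
from h import *
b0=cv2.imread('pics/s0.png').mean(2);b=cv2.imread('pics/s6.png').mean(2)
for v in range(208,234): print(v,' '.join('%3d'%x for x in b0[v,270:306]),'|',' '.join('%3d'%x for x in b[v,273:281]),'|',' '.join('%3d'%x for x in b[v,290:299]))
print(viewer.calibration('side')['tvec'], r.sense()['ft_force'])
"
```

```text
208 110 113 112 113 115 114 107 106 104 105 105 106 106 105 106 107 106 107 106 106 104 105 106 106 106 104 102 100  96  96 102 106 110 131 139 145 |  15  18  18  19  19  16   9   8 |   7   9   9  13  18  18  18  16  11
209  98  94  87  89  95 100  96  98  98  98  98  99  99  98  99  98  97  97  98  97  97  98  98  98  97  96  95  91  85  84  95  94  78  84  95  97 |  11  13  15  16  18  18  11  10 |  12  10  13  15  17  15  14  12  11
210  99  91  85  90  96  95  82  79  78  78  79  80  79  79  77  71  71  71  71  71  71  70  71  70  72  78  90  93  92  92  97  96  88 103 110 115 |  10  12  12  13  12  13  13  12 |  11  12  11  12  12  12  12  11  12
211 101  94  92  93  97  92  73  59  58  57  58  57  56  57  56  56  56  56  55  55  55  54  53  50  54  69  93  95  93  93  96 100 109 130 134 136 |  12  12  11  10  11  10  11  11 |  11  11  10  10  11  11  11  11  11
212 101  94  93  93  97  94  69  55  53  51  49  46  41  45  44  42  43  45  45  44  42  38  39  39  45  65  92  94  93  92  97 100 114 134 137 137 |  13  12  11  10  11  11  11  11 |  12  10  12  11  11  10  11  12  12

[... 4001 characters left out ...]
03  98  84  62  58  58  58  58  58  58  58  63  79  94 100 101  92  76  81  87  89  89  92  96 100 112 133 |  97  98  87  75  98  83  68  60 |  62  80  98 104 106  97  79  85  91
232  87  86  86  92  96  92  90 100 102 102 100  98  96  96  96  95  97  96  98  98  98  99 101 101 102 101  96  91  87  86  82  86  94 102 115 134 |  95  99  96  92 103 104 101 101 | 102 103 105 105 105 104 100  94  91
233  87  83  81  90  95  97  99 100 100 100 101 101 102 102 101 101 101 101 102 102 101 102 101 101 101 101  99  92  88  85  82  87  94 100 111 134 |  94  99 100 103 105 104 105 105 | 105 104 105 105 105 105 102  95  90
[-443.58570765  129.42609691  759.81363725] [-0.18497425 -0.29242875  0.3016543 ]
```

Finger masks show the plate's −y corner already down about 3 px (~7 mm), so it is tipping. I'll press further until the stop shows in the force.

Request:
{"fn": "carry_out", "kwargs": {
  "commands": [
    [[0,0,0,1,0,0,0],[0,0,0,2,0,0,0],[0,0,0,2,0,0,0]]
  ]
}}

```text
time: 9.4
tool_pos: [472.8, 66.1, 0.0]
tcp_rot: [-180.0, -0.0, 80.6]
ft_force: [0.9, -0.4, 1.3]
finger_gap: 0.3
```

Request:
{"fn": "carry_out", "kwargs": {
  "commands": [
    [[0,0,0,1,0,0,0],[0,0,0,2,0,0,0],[0,0,0,2,0,0,0]]
  ]
}}

```text
time: 9.78
tool_pos: [473.2, 65.8, -1.3]
tcp_rot: [180.0, 0.0, 80.6]
ft_force: [-1.4, -0.8, 6.9]
finger_gap: 0.0
```

Request:
{"fn": "carry_out", "kwargs": {
  "commands": [
    [[0,0,0,1,0,0,0],[0,0,0,1,0,0,0]]
  ]
}}

```text
time: 10.02
tool_pos: [473.4, 65.6, -1.8]
tcp_rot: [180.0, 0.0, 80.6]
ft_force: [-4.7, -2.4, 13.3]
finger_gap: -0.0
```

The force reached 13 N at the stop, so the plate is tipped. I'll lift off, open to 52 mm, and move over the raised end.

Request:
{"fn": "carry_out", "kwargs": {
  "commands": [
    [[0,0,0,0,0,0,0],[0,0,0,-20,0,0,0],[0,0,0,-55,0,0,0],[52,0,0,-70,0,0,0],[52,28,0,-70,0,0,0]]
  ]
}}

```text
time: 10.65
tool_pos: [478.7, 93.0, 68.5]
tcp_rot: [179.8, -0.0, 80.5]
ft_force: [0.5, -0.3, -0.0]
finger_gap: 35.6
```

Request:
{"fn": "carry_out", "kwargs": {
  "commands": [
    [[52,28,0,0,0,0,0],[52,28,0,0,0,0,0],[52,28,0,0,0,0,0]]
  ]
}}

```text
time: 11.02
tool_pos: [481.4, 120.9, 66.5]
tcp_rot: [-179.9, 0.0, 80.7]
ft_force: [-0.3, -0.5, -0.5]
finger_gap: 52.2
```

```bash
python3 -c "
from h import *
to([*(C+22*Y),60],[180,0,80.8])
b=snap('side','pics/s7.png');a=snap('top','pics/t7.png')
f=lambda im,x,y,w,h:cv2.resize(im[y:y+h,x:x+w,::-1],(600,450),interpolation=cv2.INTER_CUBIC)
cv2.imwrite('pics/c7.png',f(b,246,170,100,75))
"
```

```text
pos [481.4 120.9  66.5] rpy [-179.9    0.    80.7] F [-0.3 -0.5 -0.5] gap 52.2 t 11.03
shift [ 1.1 -0.1  6.5] turn [-0.1  0.  -0.1]
```

View pics/c7.png

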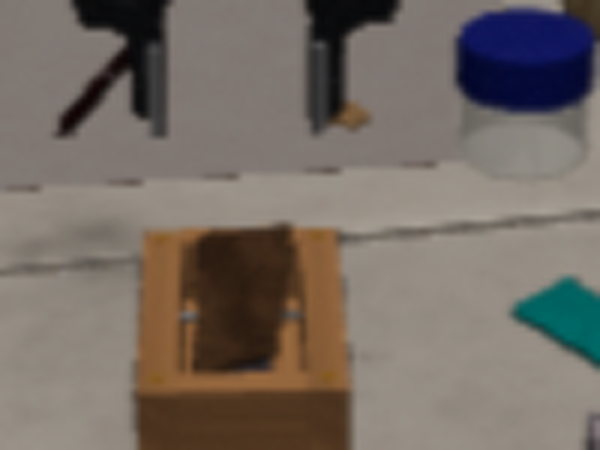

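The side view shows the far end raised: its top edge runs about (278..295, 208). The fingers straddle it, roughly 2 mm too far −x. Lowering until the tips touch the board rim.

Request:
{"fn": "carry_out", "kwargs": {
  "commands": [
    [[52,1,2,40,0,0,0],[52,1,2,52,0,0,0],[52,1,2,54,0,0,0],[52,1,2,54,0,0,0]]
  ]
}}

```text
time: 11.62
tool_pos: [484.7, 121.8, 14.0]
tcp_rot: [180.0, -0.0, 80.6]
ft_force: [-0.5, 0.0, 0.3]
finger_gap: 52.2
```

Request:
{"fn": "carry_out", "kwargs": {
  "commands": [
    [[52,0,0,1,0,0,0],[52,0,0,2,0,0,0],[52,0,0,2,0,0,0]]
  ]
}}

```text
time: 12.0
tool_pos: [484.2, 122.0, 11.3]
tcp_rot: [180.0, -0.0, 80.6]
ft_force: [1.1, -0.7, 0.2]
finger_gap: 52.3
```

```bash
python3 -c "
from h import *
print([proj('side',[*(C+11*Y-30*X),z]).round(1).tolist() for z in(30,32,34,36,40)])
b=snap('side','pics/s8.png')
g=b.mean(2)
for v in range(200,228): print(v,' '.join('%3d'%x for x in g[v,266:308]))
"
```

```text
[[272.5, 216.3], [272.5, 215.6], [272.5, 214.8], [272.4, 214.0], [272.4, 212.5]]
200 103  93  87  66  22  18  46  76  70  80 138 143 143 143 143 144 143 142 141 141 144 145 146 146 145 145 144 145 145 145 144 126  70  49  59  42  16  30  84 139 144 143
201 138 137 126  88  27  18  40  64  59  79 139 146 147 147 147 146 146 147 146 146 145 145 145 145 146 145 145 146 146 147 146 128  70  48  57  42  18  29  85 139 144 144
202 143 141 131  90  27  18  39  62  57  79 138 144 144 145 144 144 144 145 147 147 146 146 146 146 145 146 145 146 146 145 143 125  70  48  57  42  17  30  84 139 145 145
203 140 140 130  90  27  17  38  60  57  77 136 143 142 143 142 142 143 144 146 145 146 146 147 146 146 146 146 145 144 144 141 124  68  48  57  42  17  31  85 139 145 145
204 138 138 130  93  28  18  38  61  57  74 132 141 143 142 143 142 142 143 144 144 144 144 145 146 145 145 144 144 144 142 141 123  68  47  58  44  18  31  85 139 144 146
205 135 135 134 111  35  17  35  61  55  61 115 140 142 143 143 142 142 143 143 143 143 143 143 142 142 142 142 142 142 142 141 123  69  48  60  48  25  34  85
[... 3096 characters left out ...]
 140 139 138
224 137 137 124  96  94  94  95  97  99  87  67  93  76  47  44  43  40  36  32  31  30  30  31  35  37  39  54  84 101  88  64  90  93  95  95  98 101 115 137 140 139 139
225 136 135 123  96  94  94  95  98  98  87  67  91  66  45  44  42  41  37  33  32  32  32  31  33  35  42  67 100 104  90  64  86  92  93  95  98 103 119 137 138 139 140
226 137 136 123  94  93  94  95  98  98  87  67  91  65  49  46  44  42  39  36  33  33  31  29  29  31  38  67 101 103  90  64  87  92  94  96  98 105 119 135 140 140 140
227 137 136 123  96  92  93  95  97  99  85  67  88  55  45  43  43  42  42  41  39  35  32  32  32  32  39  65 102 104  92  73  90  92  94  95  97  99 104 117 137 140 140
```

Tip height is about 36.5 mm by the side view, with the plate centred between the pads. Going 3 mm lower, then closing.

Request:
{"fn": "carry_out", "kwargs": {
  "commands": [
    [[52,0,0,1.5,0,0,0],[52,0,0,3,0,0,0],[52,0,0,3,0,0,0]]
  ]
}}

```text
time: 12.42
tool_pos: [483.8, 121.9, 7.8]
tcp_rot: [-180.0, 0.0, 80.6]
ft_force: [0.3, 0.7, -0.9]
finger_gap: 51.8
```

Request:
{"fn": "carry_out", "kwargs": {
  "commands": [
    [[30,0,0,0,0,0,0],[30,0,0,0,0,0,0],[30,0,0,0,0,0,0],[30,0,0,0,0,0,0],[30,0,0,0,0,0,0]]
  ],
  "grip_force": 25
}}

```text
time: 13.05
tool_pos: [486.4, 122.1, 9.8]
tcp_rot: [179.8, -0.1, 80.6]
ft_force: [2.9, -0.4, 5.6]
finger_gap: 35.8
```

Gripped at 35.8 mm. Lifting slowly.

Request:
{"fn": "carry_out", "kwargs": {
  "commands": [
    [[20,0,0,-4,0,0,0],[20,0,0,-10,0,0,0],[20,0,0,-18,0,0,0],[20,0,0,-28,0,0,0],[20,0,0,-40,0,0,0]]
  ]
}}

```text
time: 13.68
tool_pos: [484.0, 121.9, 48.9]
tcp_rot: [-180.0, 0.0, 80.6]
ft_force: [0.9, -0.1, 0.0]
finger_gap: 35.5
```

Request:
{"fn": "carry_out", "kwargs": {
  "commands": [
    [[20,0,0,-15,0,0,0],[20,0,0,-35,0,0,0],[20,0,0,-55,0,0,0],[20,0,0,-75,0,0,0],[20,0,0,-75,0,0,0]]
  ]
}}

```text
time: 14.3
tool_pos: [485.8, 122.2, 125.7]
tcp_rot: [179.8, -0.1, 80.6]
ft_force: [-0.0, -0.7, 0.4]
finger_gap: 35.6
```

```bash
python3 -c "
from h import *
to([628.5,-70.5,125],[180,0,81.5])
b=snap('side','pics/s9.png');a=snap('top','pics/t9.png')
u,v=proj('side',[478,115,130]).astype(int)
cv2.imwrite('pics/c9.png',cv2.resize(b[v-30:v+75,u-70:u+70,::-1],(800,600),interpolation=cv2.INTER_CUBIC)); print(u,v)
"
```

```text
pos [485.8 122.2 125.7] rpy [ 1.798e+02 -1.000e-01  8.060e+01] F [-0.  -0.7  0.4] gap 35.6 t 14.3
shift [-166.9  172.2    1.2] turn [ 0.2 -0.1 -0.9]
283 175
```

View pics/c9.png

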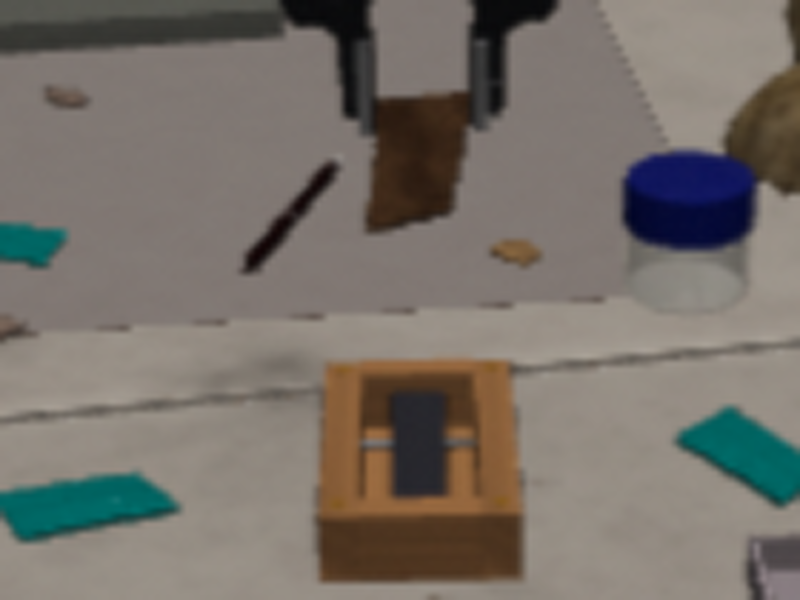

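```bash
python3 -c "
from h import *
P=lambda s,h,th:np.array([*(C+(-5+s*np.cos(th)-h*np.sin(th))*Y),22+s*np.sin(th)+h*np.cos(th)])
for th in(0,.33,.45): print('c7 model',th,[proj('side',P(s,8,th)).round(1).tolist() for s in(40.5,-30.5)], '(seen 208, 230.8)')
e=np.array([287.1,161.6]);l=np.array([284.6,184])
# raised end at roughly y of C+30Y; 
K,R,t=cal('side'); o=-R.T@t
d=R.T@np.linalg.inv(K)@np.array([*e,1]); p=o+d*((C+30*Y)[1]-o[1])/d[1]; print('far end',p)
for th in(0,10,15,20,26,32,40):
    q=p-71*np.array([*(np.cos(np.radians(th))*Y),np.sin(np.radians(th))]); print(th,proj('side',q).round(1),l)
"
```

```text
c7 model 0 [[285.5, 210.9], [285.8, 226.6]] (seen 208, 230.8)
c7 model 0.33 [[285.4, 207.1], [285.8, 230.8]] (seen 208, 230.8)
c7 model 0.45 [[285.4, 206.1], [285.9, 232.2]] (seen 208, 230.8)
far end [488.31274492 129.91408795 155.20937694]
0 [287.5 174.7] [284.6 184. ]
10 [287.5 180.1] [284.6 184. ]
15 [287.6 182.5] [284.6 184. ]
20 [287.6 184.7] [284.6 184. ]
26 [287.6 187.1] [284.6 184. ]
32 [287.7 189.2] [284.6 184. ]
40 [287.7 191.4] [284.6 184. ]
```

```bash
python3 -c "
from h import *
P=lambda s,h,th:np.array([*(C+(-5+s*np.cos(th)-h*np.sin(th))*Y),22+s*np.sin(th)+h*np.cos(th)])
b=cv2.imread('pics/s9.png').mean(2)
print([int(x) for x in b[206:236,284]],[int(x) for x in b[206:236,287]], 'rows206+')
print('pin rows',[int(x) for x in b[214:228,278]],[int(x) for x in b[214:228,294]])
for th in(0,.2,.3,.33,.36,.4,.45): print(th,'far top',proj('side',P(24,2,th)).round(2)[1],'near top s-24,-30',proj('side',P(-24,2,th)).round(2)[1],proj('side',P(-30,2,th)).round(2)[1])
print('hinge',proj('side',P(0,0,0)),'rim far/near inner',[proj('side',[*(C+k*Y),30]).round(1).tolist() for k in(51,-70)])
"
```

```text
[142, 139, 109, 101, 79, 60, 53, 45, 41, 41, 39, 40, 41, 39, 40, 41, 41, 40, 41, 40, 40, 40, 41, 40, 40, 49, 86, 103, 100, 72] [143, 140, 110, 101, 74, 58, 54, 45, 42, 41, 41, 41, 41, 41, 40, 41, 41, 41, 40, 41, 41, 41, 42, 42, 42, 54, 99, 105, 99, 65] rows206+
pin rows [52, 55, 55, 53, 53, 64, 102, 109, 115, 88, 104, 108, 108, 107] [55, 57, 56, 55, 58, 71, 101, 98, 86, 88, 102, 104, 103, 105]
0 far top 216.63 near top s-24,-30 227.4 228.82
0.2 far top 215.04 near top s-24,-30 229.23 231.09
0.3 far top 214.35 near top s-24,-30 230.05 232.09
0.33 far top 214.16 near top s-24,-30 230.28 232.38
0.36 far top 213.97 near top s-24,-30 230.5 232.65
0.4 far top 213.74 near top s-24,-30 230.79 233.0
0.45 far top 213.46 near top s-24,-30 231.13 233.41
hinge [285.70446363 222.64742592] rim far/near inner [[285.5, 207.8], [285.9, 235.1]]
```

The plate is held with its −y end hanging about 20° low. Moving over the tray next, then levelling.

Request:
{"fn": "carry_out", "kwargs": {
  "commands": [
    [[20,-20,23,0,0,0,0],[20,-50,59,0,0,0,0],[20,-85,100,0,0,0,0],[20,-120,140,0,0,0,0],[20,-147,172,0,0,0,0]]
  ]
}}

```text
time: 15.02
tool_pos: [630.0, -52.8, 121.4]
tcp_rot: [-179.9, 0.0, 80.6]
ft_force: [-0.2, 0.5, -0.3]
finger_gap: 35.0
```

Request:
{"fn": "carry_out", "kwargs": {
  "commands": [
    [[20,0,0,0,0,-5,0],[20,0,0,0,0,-10,0],[20,0,0,0,0,-15,0],[20,0,0,0,0,-20,0],[20,0,0,0,0,-20,0]]
  ]
}}

```text
time: 15.65
tool_pos: [628.8, -49.4, 120.6]
tcp_rot: [-179.8, 20.0, 80.9]
ft_force: [-0.6, 0.7, -0.7]
finger_gap: 35.4
```

```bash
python3 -c "
from h import *
to([631.5,-50.7,70],[180,0,81.5])
b=snap('side','pics/s10.png')
c=proj('side',[628,-70,150]); print(c)
hsv=cv2.cvtColor(b,cv2.COLOR_RGB2HSV)
m=cv2.inRange(hsv,(5,60,20),(25,255,110)); 
n,l,s,ce=cv2.connectedComponentsWithStats(m)
for i in range(1,n):
    if s[i][4]>80: print(s[i],ce[i].round(1))
    if s[i][4]>80 and abs(ce[i][0]-c[0])<60 and abs(ce[i][1]-c[1])<80:
        k=cv2.findContours((l==i).astype(np.uint8),0,2)[0][0]; print(cv2.approxPolyDP(k,2,True)[:,0].tolist())
"
```

```text
pos [628.8 -49.4 120.6] rpy [-179.8   20.    80.9] F [-0.6  0.7 -0.7] gap 35.4 t 15.65
shift [16.6  3.1 47.8] turn [-0.3 20.  -0.7]
[383.01159574 198.9802927 ]
[   0    0   80  179 6544] [38.4 86.1]
[ 267    0  151   90 4782] [368.6  33.1]
[  0 110  16  54 108] [  9.6 133.4]
[  0 123   9  44 195] [  3.6 144.7]
[353 145  12  24 171] [358.8 156.9]
[[356, 145], [356, 151], [353, 153], [357, 166], [361, 168], [364, 154]]
[ 56 153  19   9  97] [ 62.9 157.7]
[369 158  20  25 310] [378.1 171.7]
[[374, 158], [369, 172], [370, 180], [385, 181], [388, 174], [384, 162]]
[340 160  22  21 199] [349.1 171.4]
[[346, 160], [340, 171], [350, 178], [361, 180], [359, 175], [351, 171]]
[  61  171   69   47 2620] [ 97.  193.1]
[ 466  189   91  136 7048] [511.1 255.4]
[370 190  20  22 372] [379.6 200.2]
[[387, 190], [370, 191], [373, 211], [389, 208]]
[191 199  25   8  97] [200.8 202.3]
[173 211  16   8  87] [181.7 214.2]
[276 210  21  21 159] [286.6 215.2]
[268 235  37  12 420] [286.2 240.4]
[277 283  34  40 761] [293.6 298.5]
[384 321  25  13 226] [396.5 327.6]
[266 327  51  18 679] [290.3 335.9]
[ 226  365  100   55 3056] [276.  395.2]
```

```bash
python3 -c "
from h import *
K,R,t=cal('side'); o=-R.T@t
for y in(-30,-40):
  e=np.array([378.5,190.2]); d=R.T@np.linalg.inv(K)@np.array([*e,1]); p=o+d*(y-o[1])/d[1]; print('far end',p.round(1))
  for th in(-10,-5,0,5,10,15):
    q=p-71*np.array([*(np.cos(np.radians(th))*Y),np.sin(np.radians(th))]); print(th,proj('side',q).round(1),'seen 381,209.7')
"
```

```text
far end [635.3 -30.  147.7]
-10 [387.9 201.6] seen 381,209.7
-5 [387.6 204.9] seen 381,209.7
0 [387.3 208.2] seen 381,209.7
5 [386.8 211.2] seen 381,209.7
10 [386.3 214.1] seen 381,209.7
15 [385.8 216.7] seen 381,209.7
far end [630.9 -40.  152.9]
-10 [388.1 201.8] seen 381,209.7
-5 [387.8 205.2] seen 381,209.7
0 [387.4 208.5] seen 381,209.7
5 [387.  211.6] seen 381,209.7
10 [386.5 214.5] seen 381,209.7
15 [385.9 217.2] seen 381,209.7
```

The plate is now about level (side corners (370,191), (387,190), (389,208), (373,211)) at roughly z 150. Lowering into the tray.

Request:
{"fn": "carry_out", "kwargs": {
  "commands": [
    [[20,10.3,0,28.2,0,0,0],[20,23.9,0,65.8,0,0,0],[20,34.2,0,94,0,0,0],[20,39.3,0,108,0,0,0],[20,39.3,0,108,0,0,0]]
  ]
}}

```text
time: 16.32
tool_pos: [628.9, -51.7, 7.2]
tcp_rot: [-179.9, 20.0, 80.6]
ft_force: [0.2, 0.5, -0.6]
finger_gap: 35.4
```

```bash
python3 -c "
from h import *
to([631.5,-50.7,-10],[180,20,81.5])
b=snap('side','pics/s11.png')
hsv=cv2.cvtColor(b,cv2.COLOR_RGB2HSV)
m=cv2.inRange(hsv,(5,60,20),(25,255,110)); 
n,l,s,ce=cv2.connectedComponentsWithStats(m)
for i in range(1,n):
    if s[i][4]>80 and 340<ce[i][0]<420 and 190<ce[i][1]<310:
        k=cv2.findContours((l==i).astype(np.uint8),0,2)[0][0]; print(s[i][4],cv2.approxPolyDP(k,2,True)[:,0].tolist())
for z in(6,15,25,35): print(z,[proj('side',[*(np.array([628.5,-70.5])+k*Y),z]).round(1).tolist() for k in(35,-35)])
cv2.imwrite('pics/c11.png',cv2.resize(b[215:300,330:430,::-1],(700,595),interpolation=cv2.INTER_CUBIC))
"
```

```text
pos [628.9 -51.7   7.2] rpy [-179.9   20.    80.6] F [ 0.2  0.5 -0.6] gap 35.4 t 16.32
shift [ 7.2  2.4 15.7] turn [-0.4 -0.  -0.8]
373 [[381, 241], [365, 243], [368, 264], [383, 260]]
6 [[372.1, 253.9], [379.5, 275.3]]
15 [[372.5, 250.2], [379.9, 271.5]]
25 [[373.0, 246.2], [380.5, 267.2]]
35 [[373.4, 242.0], [381.0, 262.9]]
```

Request:
{"fn": "carry_out", "kwargs": {
  "commands": [
    [[20,3.4,0,9.4,0,0,0],[20,6.2,0,16.9,0,0,0],[20,6.2,0,16.9,0,0,0]]
  ]
}}

```text
time: 16.75
tool_pos: [629.2, -50.9, -10.7]
tcp_rot: [-179.9, 20.0, 80.7]
ft_force: [0.2, -0.4, -0.2]
finger_gap: 35.3
```

Request:
{"fn": "carry_out", "kwargs": {
  "commands": [
    [[20,0.7,0,1.9,0,0,0],[20,1.4,0,3.8,0,0,0],[20,1.4,0,3.8,0,0,0]]
  ]
}}

```text
time: 17.12
tool_pos: [630.2, -51.0, -13.3]
tcp_rot: [180.0, 20.0, 80.6]
ft_force: [-0.6, 1.3, 3.5]
finger_gap: 35.4
```

Request:
{"fn": "carry_out", "kwargs": {
  "commands": [
    [[20,0.5,0,1.4,0,0,0],[20,1,0,2.8,0,0,0],[20,1,0,2.8,0,0,0]]
  ]
}}

```text
time: 17.5
tool_pos: [630.5, -51.1, -13.7]
tcp_rot: [179.9, 20.1, 80.6]
ft_force: [-11.3, 2.5, 23.0]
finger_gap: 35.6
```

Touched the floor (23 N). Easing up and releasing.

Request:
{"fn": "carry_out", "kwargs": {
  "commands": [
    [[20,-1,0,-2.8,0,0,0],[20,-1.2,0,-3.3,0,0,0],[46,-1.2,0,-3.3,0,0,0],[46,-1.2,0,-3.3,0,0,0],[46,-1.2,0,-3.3,0,0,0]]
  ]
}}

```text
time: 18.12
tool_pos: [629.7, -51.1, -13.7]
tcp_rot: [-180.0, 20.0, 80.6]
ft_force: [-0.4, -0.5, -0.7]
finger_gap: 46.1
```

Request:
{"fn": "carry_out", "kwargs": {
  "commands": [
    [[46,0,0,0,0,0,0],[46,-2,0,-6,0,0,0],[46,-7,0,-19,0,0,0],[46,-21,0,-56,0,0,0],[46,-41,0,-113,0,0,0]]
  ]
}}

```text
time: 18.75
tool_pos: [628.2, -51.0, 106.9]
tcp_rot: [-179.8, 20.0, 80.7]
ft_force: [0.5, 0.5, -0.3]
finger_gap: 46.2
```

Request:
{"fn": "carry_out", "kwargs": {
  "commands": [
    [[46,0,0,-50,0,5,0],[46,0,0,-100,0,10,0],[46,-45,0,-120,0,10,0],[46,-100,0,-120,0,10,0],[46,-100,0,-120,0,10,0]]
  ]
}}

```text
time: 19.38
tool_pos: [621.8, -106.8, 258.3]
tcp_rot: [179.6, 10.1, 80.4]
ft_force: [-0.7, -0.0, -0.4]
finger_gap: 45.9
```

```bash
python3 -c "
from h import *
to([631.5,-50.7,-10],[180,20,81.5])
b=snap('side','pics/s12.png');a=snap('top','pics/t12.png')
hsv=cv2.cvtColor(b,cv2.COLOR_RGB2HSV)
m=cv2.inRange(hsv,(5,60,20),(25,255,110)); 
n,l,s,ce=cv2.connectedComponentsWithStats(m)
for i in range(1,n):
    if s[i][4]>80 and 270<ce[i][0]<420 and 190<ce[i][1]<310:
        k=cv2.findContours((l==i).astype(np.uint8),0,2)[0][0]; ap=cv2.approxPolyDP(k,2,True)[:,0]; print(s[i][4],ap.tolist(), ray('side',ce[i],6).round(1))
f=lambda im,x,y,w,h:cv2.resize(im[y:y+h,x:x+w,::-1],(400,300),interpolation=cv2.INTER_CUBIC)
cv2.imwrite('pics/c12.png',np.hstack([f(b,260,220,160,120),f(a,300,120,128,96)]))
"
```

```text
pos [ 621.8 -106.8  258.3] rpy [179.6  10.1  80.4] F [-0.7 -0.  -0.4] gap 45.9 t 19.38
shift [102.9  -1.4 254.2] turn [ 0.1 -9.9 -1.1]
161 [[276, 211], [276, 221], [281, 221], [282, 213], [290, 213], [290, 220], [296, 220], [296, 230], [294, 210]] [489.6 156.3   6. ]
426 [[268, 235], [269, 246], [304, 244], [304, 235]] [469.8  47.    6. ]
321 [[364, 255], [367, 274], [381, 271], [380, 254]] [624.2 -66.9   6. ]
764 [[310, 285], [284, 284], [281, 298], [283, 303], [280, 303], [277, 322], [283, 305], [287, 310], [300, 311], [297, 319], [287, 319], [286, 312], [286, 319], [299, 319], [300, 310], [306, 306], [305, 296], [309, 295]] [ 451.3 -139.6    6. ]
```

View pics/c12.png

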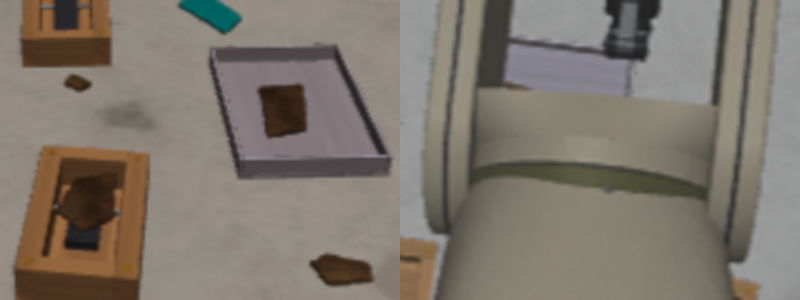

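The plate lies flat near the tray centre, side pixels (364–381, 254–274). The shorter plate is undisturbed in its board and the arm is clear, so I'm handing in.

```bash
python3 -c "
from h import *
print(r.hand_in())"
```

```text
the job is handed in; nothing more can be done
None
```

I pressed the longer plate's −y end down to the stop and gripped it by its raised end. Then I lifted it clear, levelled it and laid it in the tray, and handed in with the clock at about 19.5 s.

**Last checks:** the side picture shows the plate flat at about (624, −67) mm, against a tray centre of about (628, −70). The shorter plate is still in its board. The arm is well clear and the force reads about zero.

**What disagreed or stays unsure:**
- **Tool height:** the fingertips were really about 42 mm higher than the reported TCP height implied. I worked from contact forces and the camera instead.
- **Tip angle (step 1):** the press ended at a hard stop (13 N). From the pictures I estimate 0.33 to 0.45 rad, and the lower end of that is right at the required 0.33. I could not measure it directly.
- **Forces:** the 2 to 5 N expected while tipping never showed above the sensor noise. Lowering into the tray peaked at 23 N vertically, when the fingers or plate touched the tray floor.

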